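Mount a rod between centres and hold up the backing flap

TASK

Lay the steel gauge rod in the two vee rests of the bench centres, let go of it, and slide the blue tailstock up until both centre points sit in the rod's ends. Then lift the white backing flap behind it by its red handle to 60 degrees (the red mark) so the rod's straightness can be sighted against it, and finish while still holding the flap there with the gripper: it falls flat if let go. Leave the other things on the bench alone.

Things in the scene. Friction and masses are not known exactly. Their poses are not given: they have to be found in the camera images.
- bench_centres: Green bench centres, fixed to the table. Origin on the table under the middle of the mounted rod; own y along the centre line towards the tailstock end, x away from the robot to the flap, z up. Centre line at x 0, 85 above the table. Bed 70 wide (feet 90), y -86 to +129, top at 30. Headstock at the -y end: block 50 wide, y -84 to -64, top at 104. Hinged white flap at the far side
- head_tip (a point): Tip of the headstock's fixed 90 degree centre point (cone 20 diameter), on the centre line at own y -48 of the bench centres, pointing +y. Beyond it, to the robot's right, stands a big black bench vice, up to 230 above the table: travel over it with 400 clear. Nearer the robot on the right a gas torch stands 600 tall at about x 340, y -160; on the left a black tool chest, 146 high
- rests (a point): Point on the centre line, 13 mm to own +y of the bench centres' origin, 85 high: where the middle of the laid rod should be (+-4 mm along) to lie clear of both centre points; mounted, its middle is at own y 0. The two aluminium 90 degree vee rests, 8 thick, stand at own y -32 and +40, mouths 36 wide; a rod lying in them is on the centre line. Room for fingers: y -28 to +36, down to 30
- gauge_rod: Loose steel gauge rod, outside diameter 24, length 110, about 350 g, two thin brass bands, each end bored 14 diameter, 11 deep; origin at its middle on its axis, own y along the axis (either way round). At the start it lies on the table (axis 12 high) in front of the bench centres (robot side), 85 to 97 from their centre line and roughly parallel to it. It can roll
- tailstock (a joint): Slide of the blue tailstock, m: 0 = fully back, grows towards the headstock (own -y of the bench centres), stop at 0.038. Its cone tip is at own y +84 mm minus this value; about 0.035 with the rod mounted on both cones. Starts 0 to 0.005. Stays where it is left; moving it takes 2 to 3 N alone, up to about 10 N while it pushes the rod along
- tailstock_knob (a point): Grip point of the black upright knob on the tailstock, diameter 16, 116 above the table; the knob rises from the block's top at 99 to 127. Block 46 wide (x) and 26 long (y), centred under the knob; the cone tip is 29 mm ahead of the knob, to own -y of the bench centres
- flap (a joint): Hinge of the white backing flap, rad: 0 = lying flat behind the bed, grows as its free edge rises towards the robot, stop at 1.40; wanted 1.047 (60 degrees), where the flap's side pin meets the red tick on the steel quadrant wire at the headstock end. About 300 g, no catch, hardly any friction: it falls flat when let go. Lifting takes about 1.5 N at the handle
- flap_handle (a point): Middle of the red barrel handle on the flap's free edge: 18 diameter, 18 long along the hinge direction, 102 from the hinge axis. Fingers closing along the hinge direction pinch its flat ends and it pivots between them. Flat, it is 40 above the table, nothing below it; the flap's plate (78x130x4) ends 18 mm from it
- flap_hinge (a point): Middle of the flap's hinge axis, 45 mm to own x of the bench centres' origin, 40 above the table; the axis runs along own y of the bench centres
- jack_ram: Bystander, to be left alone: small hydraulic ram, grey with black bellows, 64x74x188, standing at the back right; origin under its middle
- tape_measure: Bystander, to be left alone: yellow tape measure, 74x78x37, back left; origin under its middle
- tube_offcut: Bystander, to be left alone: short grey steel tube offcut, 25x70x25, back right; origin under its middle
Mind the look-alikes: they are no part of the job. There is more than one size of the gauge_rod; the one meant has the size given above.

How it is judged (in metres and radians):
On the way, in this order (a step that is already met when the one before it is completed fails the run):
1. the rod lies in both vee rests, let go (x of gauge_rod in the frame of bench_centres between -0.004 and 0.004 m and y of gauge_rod in the frame of bench_centres between -0.02 and 0.03 m and z of gauge_rod in the frame of bench_centres between 0.081 and 0.089 m and angle between the y axis of gauge_rod and the y axis of bench_centres, either way round below 0.05 rad and contact force between the fingers and gauge_rod below 0.1 N and value of joint flap below 0.3 rad), for 0.2 s.
2. the tailstock is slid up so that both centre points sit in the rod's ends, the flap still down (x of gauge_rod in the frame of bench_centres between -0.004 and 0.004 m and y of gauge_rod in the frame of bench_centres between -0.0055 and 0.0055 m and z of gauge_rod in the frame of bench_centres between 0.081 and 0.089 m and angle between the y axis of gauge_rod and the y axis of bench_centres, either way round below 0.05 rad and value of joint tailstock above 0.031 m and value of joint flap below 0.3 rad), for 0.2 s.
3. the gripper holds the flap at 60 degrees (x of gauge_rod in the frame of bench_centres between -0.004 and 0.004 m and y of gauge_rod in the frame of bench_centres between -0.0055 and 0.0055 m and z of gauge_rod in the frame of bench_centres between 0.081 and 0.089 m and angle between the y axis of gauge_rod and the y axis of bench_centres, either way round below 0.05 rad and value of joint tailstock above 0.031 m and value of joint flap between 0.927 and 1.167 rad and contact force between the fingers and flap above 0.3 N and contact force between gauge_rod and flap below 0.1 N and contact force between the fingers and gauge_rod below 0.1 N), for 0.3 s.
At the end, for the whole second after the job is handed in: The rod lies between both centres (middle within 5.5 mm along and 4 mm across, axis within 0.05 rad, tailstock slid at least 31 mm), not touched by the gripper; the flap stands still at 60 degrees within 7 degrees (0.12 rad), carried by the gripper's fingers and not by the rod (all of step 3 and velocity of joint flap between -0.08 and 0.08 rad/s and linear speed of gauge_rod below 0.02 m/s); the arm keeps its last pose, push and grip.
It fails at once if one of the bystanding tools was disturbed (moved over 30 mm) (distance of any of jack_ram, tape_measure, tube_offcut from where it was at the start of the episode above 0.03 m).
It also fails if it takes over 59 s, if anything falls off the work surface, if the arm or the gripper's body presses on something with over 40 N, if the wrist force passes 120 N, or if a joint passes its speed limit or range.

ROBOT

A 6-joint arm with a two-finger parallel gripper is mounted at the origin on the work surface; the furniture and walls round the work are solid. World frame = base frame: x ahead of the robot, y to its left, z up, the work surface at z = 0. Lengths are in mm, angles in degrees, forces in N, time in s.
With the tool pointing down it reaches from about 350 to 850 mm from the base axis. Payload 8.1 kg.
Tool frame: the origin (TCP) lies midway between the tips of the shut fingers; the grasp point (between the pads) lies 19 mm behind it; z points along the fingers, y is the line along which they close (so a half turn about z gives the same grasp; the last joint's range is limited). The gripper opens to 85 mm and grips with 20 to 120 N. Pads are 22 mm wide; open, the fingers measure 114 mm over their backs; the gripper's body (76 mm by 85 mm) begins 54 mm behind the grasp point. The pads swing forward as they close: fully open they stand 13 mm farther back than shut.
Start: joints at [65.352, 7.471, 85.268, -0, 87.261, -4.893], TCP at [202.784, 564.698, 231.292] pointing down, gripper open.
Joint ranges: [-169.43, 169.43], [-51.17, 129.36], [1.28, 143.12], [-76.62, 256.62], [0, 156.53], [-152.29, 152.29]. Speed limits (degrees/s): [136.94, 136.94, 159.86, 180, 180, 180].

INTERFACE

Orientations are given as [roll, pitch, yaw] about the fixed x, y, z axes, in that order (R = Rz(yaw) Ry(pitch) Rx(roll)).
In Python, from bench import r gives the robot as it stands.
- The arm moves only by the tool step_arm, never from a script. Its arguments are lists of equal length, an entry for each row: "delta_pos": the shift along the world's x, y, z in units of 200 mm (1.0 is 200 mm), a list of three; "spin": the turn about the world's z in units of 180 degrees (1.0 is 180 degrees). In form: {"delta_pos": [[dx, dy, dz], ...], "spin": [spin, ...]}. A call has 1 to 8 rows; each row shifts and turns the commanded pose from where the row before left it; what a row does not reach is not made up. A row lasts 1/8 s, in which the tool goes at most 62.5 mm and 10.7 degrees, less where a joint would pass 70% of its speed; a pose out of reach is approached as far as the arm can. A call with a number of a shift or a turn outside -1 to 1 is refused whole. A call with a gripper value outside its range is refused whole. "gripper" is the opening, from -1 (shut) to 1 (fully open), set as the call begins (left out, the last holds). The fingers move at their own pace and stop on an object; "squeeze" is the grip in N (left out, the last holds). Time passes only in rows, so rows that do not move let the fingers close. It gives the time, the measured TCP pose, the force, the opening and the grip force at its end, in the units of the state.
- r.sense(): the state, without advancing time (a new reading comes with each control period).
- r.snapshot(name): name is "scene" or "top"; returns a dict with "pixels" (400x640x3 uint8, blue, green, red), "fx", "fy", "cx", "cy" (pixels), "camera_from_world" (4x4, takes a point from world to camera coordinates). Camera axes: x right, y up, looking along -z (the intrinsics and any distortion apply to the point x, -y, -z); pixel columns grow to the right and rows downward; lengths in mm; the calibration is good to about 2 mm. A picture is of the moment at which its call begins. There is no depth.
- r.hand_in(): hands the job in; it is judged then, once.
The state is a dict: "time": time; "joint_pos": joint angles; "qd": joint speeds; "joint_efforts": joint torques, N m; "tool_pos": TCP position; "tcp_rot": TCP orientation; "ft_force": force on the tool from outside, world axes, zero at the start; "wrist_torque": the same for the moment, N m; "finger_gap": finger opening in mm; "grip_force": force on a finger pad.
Only numpy, scipy, OpenCV 4.12 (cv2) and the standard library are available. Lean on these libraries where they do the work, as an engineer would, in place of code of your own. Each camera call takes 0.05 s, during which the arm holds its last target. There are 200 camera calls.

## Working session

There is one attempt and no reset: what is moved stays moved. The work goes in short steps, Python scripts to look and compute and a tool call to move; the robot and the scene stay as the last step left them, time stands still between calls to the robot, and variables do not carry over. Pictures are saved under pics/ and viewed, at most 10 in all, crops included, and the job is handed in when it is done.

Besides the shell and the picture viewer there is one more tool, called after "Emit:" in YAML: its name, and indented under it one key for each argument. step_arm: Moves the arm, as the interface text tells. Shifts and turns lie within -1 to 1; 1 stands for 200 mm of shift or 180 degrees of turn. Its arguments: {"type":"object","properties":{"delta_pos":{"type":"array","items":{"type":"array","items":{"type":"number","minimum":-1,"maximum":1}}},"spin":{"type":"array","items":{"type":"number","minimum":-1,"maximum":1}},"gripper":{"type":"number"},"squeeze":{"type":"number"}},"required":["delta_pos","spin"]}

```bash
mkdir -p pics; cat > h.py <<'E'
import numpy as np,cv2
from bench import r
def snap(n,f):
    s=r.snapshot(n); cv2.imwrite(f'pics/{f}.png',s['pixels']); np.savez(f'pics/{f}.npz',**{k:v for k,v in s.items()}); return s
def load(f): return dict(np.load(f'pics/{f}.npz',allow_pickle=True))
def ray(s,u,v):
    T=np.array(s['camera_from_world']); R=T[:3,:3]; o=-R.T@T[:3,3]
    d=R.T@np.array([(u-s['cx'])/s['fx'],-(v-s['cy'])/s['fy'],-1]); return o,d
def atz(s,u,v,z):
    o,d=ray(s,u,v); return o+d*(z-o[2])/d[2]
def proj(s,p):
    T=np.array(s['camera_from_world']); c=T[:3,:3]@np.array(p,float)+T[:3,3]
    return s['cx']+s['fx']*c[0]/-c[2], s['cy']-s['fy']*c[1]/-c[2]
def tri(obs):
    A=0;b=0
    for s,u,v in obs:
        o,d=ray(s,u,v); d/=np.linalg.norm(d); P=np.eye(3)-np.outer(d,d); A=A+P;b=b+P@o
    return np.linalg.solve(A,b)
E
python3 - <<'E'
from h import *
for n in('scene','top'):
    s=snap(n,n+'0'); print({k:v for k,v in s.items() if k!='pixels'})
print(r.sense())
E
```

```text
{'fx': 489.18117709531396, 'fy': 489.18117709531396, 'cx': 327.9082619788435, 'cy': 202.8341529864043, 'camera_from_world': array([[ 9.66369110e-01,  2.56337540e-01,  2.05379850e-02,
        -5.72026372e+02],
       [-1.55237815e-01,  5.17828149e-01,  8.41281896e-01,
        -2.23648128e+00],
       [ 2.05016985e-01, -8.16177109e-01,  5.40206408e-01,
        -1.34619284e+03],
       [ 0.00000000e+00,  0.00000000e+00,  0.00000000e+00,
         1.00000000e+00]])}
{'fx': 469.09519231149176, 'fy': 469.09519231149176, 'cx': 316.4862175796945, 'cy': 201.41000728678156, 'camera_from_world': array([[-2.47388243e-02, -9.99678920e-01,  5.48154228e-03,
         5.07506525e+00],
       [ 9.90028989e-01, -2.37386679e-02,  1.38849117e-01,
        -5.96010118e+02],
       [-1.38674411e-01,  8.86184968e-03,  9.90298377e-01,
        -9.39064928e+02],
       [ 0.00000000e+00,  0.00000000e+00,  0.00000000e+00,
         1.00000000e+00]])}
{'time': 0.1, 'joint_pos': array([ 6.53519382e+01,  7.51073808e+00,  8.53247977e+01,  4.32351409e-05,
        8.72630044e+01, -4.89295735e+00]), 'qd': array([ 0.0652379 , -0.08744487, -0.18739296, -0.03322627,  0.04187794,
        0.01051512]), 'joint_efforts': array([ 2.44505660e-03, -5.70948172e+01, -5.01947594e+01,  1.50268124e-05,
        7.97952467e-03, -8.75174749e-06]), 'tool_pos': array([202.56205127, 564.22482479, 230.33294693]), 'tcp_rot': array([-1.79901823e+02, -8.44795224e-03,  1.60244886e+02]), 'ft_force': array([ 0.13071813,  0.69267084, -0.15561445]), 'wrist_torque': array([ 0.00122654, -0.03790905, -0.0093127 ]), 'grip_force': 0.0, 'finger_gap': 85.59854291336401}
```

View pics/scene0.png

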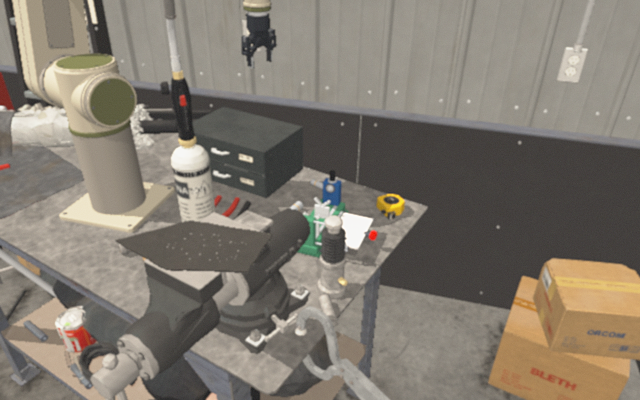

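View pics/top0.png

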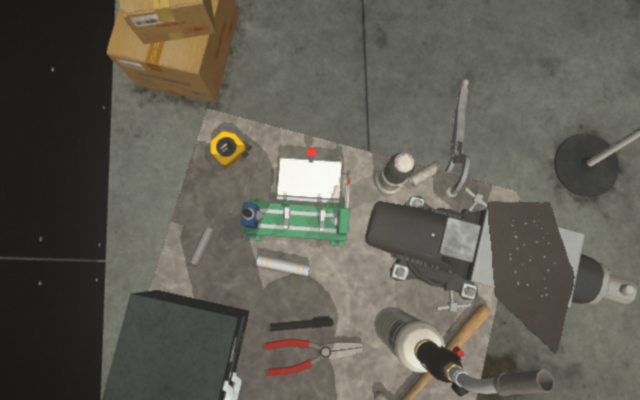

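Scene: the vice occupies the foreground and the fixture is around (330,225). Top: the fixture is at (295,220), the rod at (283,266), a thin look-alike at (202,246) and the red handle at (311,152). Next I'll enlarge the top view.

```bash
python3 - <<'E'
from h import *
s=load('top0'); c=s['pixels'][142:282,190:360]; cv2.imwrite('pics/c1.png',cv2.resize(c,None,fx=4.7,fy=4.2857,interpolation=cv2.INTER_CUBIC)[:600])
E
```

```text
(no output)
```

View pics/c1.png

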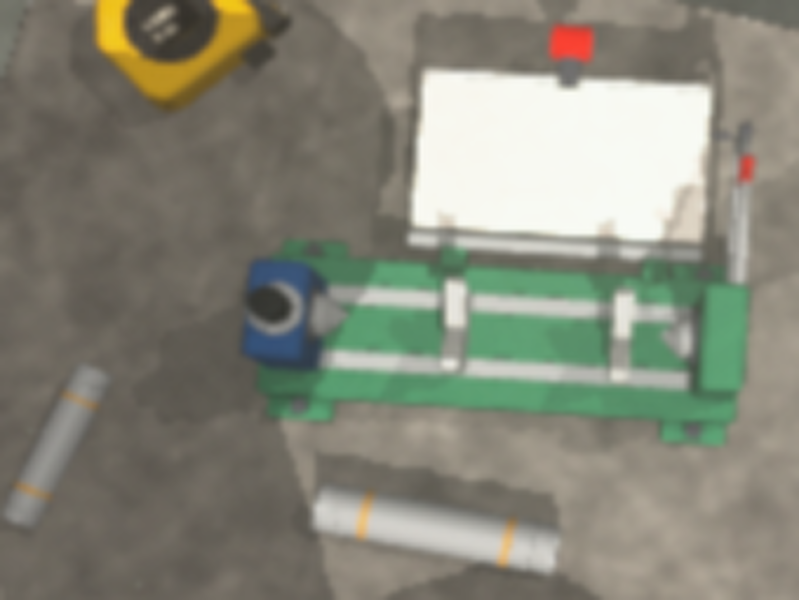

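Crop (scale 4.7 × 4.286, offset 190,142): rod ends at (314,510) and (557,553), cone tips at (347,313) and (665,336), knob top at (268,303), handle at (572,43). The slim rod on the left is the look-alike.

```bash
python3 - <<'E'
from h import *
s=load('top0')
P=lambda u,v,z: atz(s,190+(u+.5)/4.7-.5,142+(v+.5)/4.2857-.5,z)[:2].round(1)
for n,a in dict(rodL=(316,508,16),rodR=(557,552,16),tail=(347,313,85),head=(665,336,85),knob=(268,303,127),handle=(572,43,46),fA=(424,70,42),fB=(712,85,42),
 restL=(455,323,80),restR=(622,335,80),hbTL=(702,284,104),hbBR=(743,388,104),hbTR=(747,286,104),hbBL=(698,388,104)).items(): print(n,P(*a))
h=P(665,336,85);t=P(347,313,85);d=t-h;print(np.linalg.norm(d),np.degrees(np.arctan2(-d[0],d[1])))
d=P(424,70,42)-P(712,85,42);print(np.linalg.norm(d),np.degrees(np.arctan2(-d[0],d[1])))
d=P(316,508,16)-P(557,552,16);print(np.linalg.norm(d),np.degrees(np.arctan2(-d[0],d[1])))
d=P(455,323,80)-P(622,335,80);print(np.linalg.norm(d),np.degrees(np.arctan2(-d[0],d[1])))
E
```

```text
rodL [477.6 119.1]
rodR [453.5  11.5]
tail [565.8  97. ]
head [551.9 -37.1]
knob [566.3 124.5]
handle [701.7  -1.1]
fA [690.6  65.8]
fB [680.  -63.6]
restL [560.6  51.7]
restR [553.3 -19.1]
hbTL [573.4 -52.5]
hbBR [525.6 -67.9]
hbTR [572.  -71.1]
hbBL [526.  -49.3]
134.81847054465496 -5.917802596235646
129.83343175006968 -4.683015726975545
110.26590588209939 -12.624619960165019
71.17534685549487 -5.886813349259037
```

```bash
cat >> h.py <<'E'
X0,Y0,A=555.,10.,np.radians(-5.3)
def W(x,y,z,p=None):
    X,Y,a=p if p is not None else (X0,Y0,A); c,s_=np.cos(a),np.sin(a); return np.array([X+c*x-s_*y,Y+s_*x+c*y,z])
E
python3 - <<'E'
from h import *
from scipy.optimize import least_squares
s=load('top0')
O=[((0,-48,85),(665,336)),((129,65,42),(424,70)),((129,-65,42),(712,85)),((147,0,47),(572,43)),((25,-64,104),(702,284)),((25,-84,104),(747,286)),((-25,-84,104),(743,388)),((-25,-64,104),(698,388)),((0,40,80),(455,323)),((0,-32,80),(622,335))]
px=lambda u,v:np.array([190+(u+.5)/4.7-.5,142+(v+.5)/4.2857-.5])
f=lambda p:np.concatenate([np.array(proj(s,W(*m,p)))-px(*o) for m,o in O])
R=least_squares(f,[555,10,-.09],loss='soft_l1',x_scale=[1,1,.01]); print(R.x,np.degrees(R.x[2])); print((f(R.x).reshape(-1,2)).round(1))
p=R.x
for n,m in dict(rest=(0,13,85),handle=(147,0,40),knob=(0,84+29,116)).items(): print(n,W(*m,p))
P=atz(s,*px(347,313),85); q=np.array([[np.cos(p[2]),np.sin(p[2])],[-np.sin(p[2]),np.cos(p[2])]])@(P[:2]-p[:2]);print('tail tip own',q)
a=atz(s,*px(316,508),14)[:2];b=atz(s,*px(557,552),14)[:2];m=(a+b)/2;print('rod',m,np.array([[np.cos(p[2]),np.sin(p[2])],[-np.sin(p[2]),np.cos(p[2])]])@(m-p[:2]))
E
```

```text
[ 5.56249925e+02  1.27520961e+01 -9.12971050e-02] -5.230938800389428
[[-1.1  0. ]
 [ 0.1 -0. ]
 [ 0.1  0.6]
 [-0.2 -0.5]
 [ 0.4 -1. ]
 [ 1.  -0.8]
 [ 0.4  1. ]
 [-0.3  0.3]
 [-0.4  0.4]
 [ 0.  -0. ]]
rest [557.43513885  25.6979552   85.        ]
handle [ 7.02637716e+02 -6.49942170e-01  4.00000000e+01]
knob [566.55217171 125.28148653 116.        ]
tail tip own [ 1.85998254 84.80089643]
rod [465.58376566  65.43206667] [-95.091413    44.19451148]
```

Emit:
step_arm:
  delta_pos:
    - [0.11, -0.208, 0.03]
    - [0.11, -0.208, 0.03]
    - [0.11, -0.208, 0]
    - [0.11, -0.208, 0]
    - [0.11, -0.208, 0]
    - [0.11, -0.208, 0]
    - [0.11, -0.208, 0]
    - [0.11, -0.208, 0]
  spin: [-0.0383, -0.0383, -0.0383, -0.0383, -0.0383, -0.0383, -0.0383, -0.0383]
  gripper: 1

```text
time: 1.1
tool_pos: [379.1, 230.4, 243.0]
tcp_rot: [-180.0, 0.0, 104.9]
ft_force: [0.2, -0.3, 0.7]
finger_gap: 85.1
grip_force: 0.0
```

Emit:
step_arm:
  delta_pos:
    - [0.11, -0.208, -0.03]
    - [0.11, -0.208, -0.03]
    - [0.11, -0.208, -0.1]
    - [0.104, -0.208, -0.1]
    - [0, 0, -0.15]
    - [0, 0, -0.05]
    - [0, 0, 0]
    - [0, 0, 0]
  spin: [-0.0383, -0.0383, -0.0383, -0.0383, 0, 0, 0, 0]

```text
time: 2.1
tool_pos: [466.2, 66.1, 152.6]
tcp_rot: [179.9, -0.0, 77.6]
ft_force: [0.1, 0.8, 0.6]
finger_gap: 85.6
grip_force: 0.0
```

```bash
python3 - <<'E'
from h import *
s=snap('top','top1'); print(r.sense()['tool_pos'],r.sense()['tcp_rot'])
t=r.sense()['tool_pos'];print(proj(s,t))
cv2.imwrite('pics/c2.png',cv2.resize(s['pixels'][200:340,200:370],None,fx=4,fy=4,interpolation=cv2.INTER_CUBIC))
E
```

```text
[466.3331778   66.05822421 152.72970182] [ 1.79876861e+02 -3.25467137e-02  7.75798163e+01]
(np.float64(277.0262282125309), np.float64(264.5627526040117))
```

View pics/c2.png

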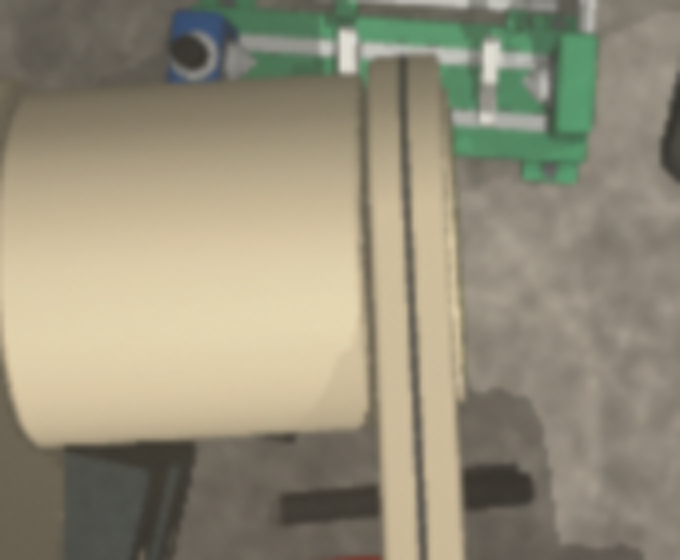

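Emit:
step_arm:
  delta_pos:
    - [0, 0, -0.1]
    - [0, 0, -0.2]
    - [0, 0, -0.2]
    - [0, 0, -0.12]
    - [0, 0, 0]
  spin: [0, 0, 0, 0, 0]
  gripper: 0.2

```text
time: 2.78
tool_pos: [464.3, 65.8, 26.3]
tcp_rot: [-179.8, 0.0, 77.6]
ft_force: [-0.2, 0.6, 1.1]
finger_gap: 51.4
grip_force: 0.0
```

Emit:
step_arm:
  delta_pos:
    - [0, 0, -0.07]
    - [0, 0, -0.04]
    - [0, 0, 0]
    - [0, 0, 0]
  spin: [0, 0, 0, 0]

```text
time: 3.28
tool_pos: [465.9, 65.5, 5.7]
tcp_rot: [180.0, -0.0, 77.5]
ft_force: [0.3, -0.2, -0.2]
finger_gap: 51.6
grip_force: 0.0
```

```bash
python3 - <<'E'
from h import *
s=snap('scene','sc1'); print(r.sense()['tool_pos'],r.sense()['ft_force'])
cv2.imwrite('pics/c3.png',cv2.resize(s['pixels'][120:270,200:400],None,fx=4,fy=4,interpolation=cv2.INTER_CUBIC))
E
```

```text
[466.01333803  65.49123202   5.77341949] [0.00824833 0.40572501 0.60744795]
```

View pics/c3.png

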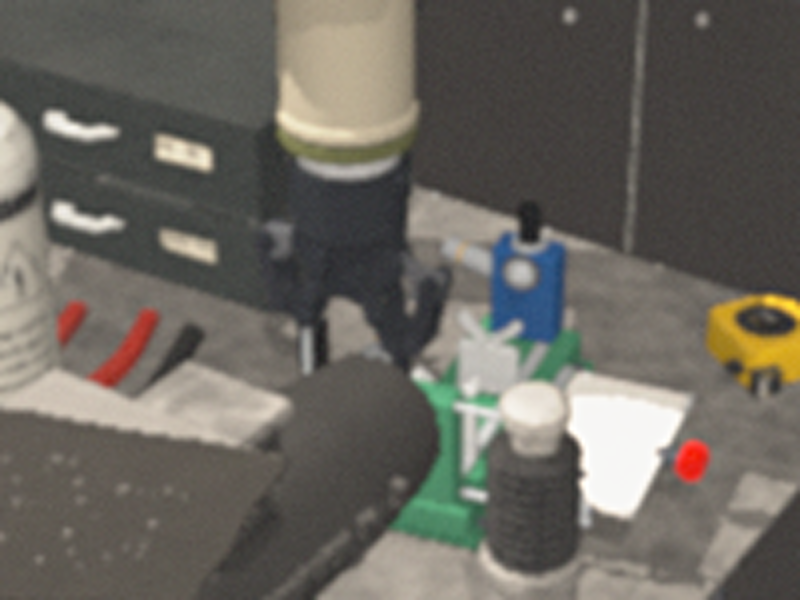

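The gripper straddles the rod's spot (around crop (350,360)), but the vice hides the rod itself. I'll close and check the gap.

Emit:
step_arm:
  delta_pos:
    - [0, 0, 0]
    - [0, 0, 0]
    - [0, 0, 0]
    - [0, 0, 0]
    - [0, 0, 0]
    - [0, 0, 0]
  spin: [0, 0, 0, 0, 0, 0]
  gripper: -1
  squeeze: 60

```text
time: 4.08
tool_pos: [465.9, 65.5, 5.9]
tcp_rot: [180.0, -0.0, 77.5]
ft_force: [-1.5, -0.6, 4.7]
finger_gap: 21.6
grip_force: 58.8
```

Emit:
step_arm:
  delta_pos:
    - [0, 0, 0.05]
    - [0, 0, 0.15]
    - [0, 0, 0.2]
    - [0, 0, 0.2]
    - [0, 0, 0.1]
    - [0, 0, 0]
    - [0, 0, 0]
  spin: [0, 0, 0, 0, 0, 0, 0]

```text
time: 4.95
tool_pos: [464.7, 65.5, 144.1]
tcp_rot: [-179.9, 0.0, 77.5]
ft_force: [-0.9, -0.4, -3.1]
finger_gap: 21.6
grip_force: 59.5
```

```bash
python3 - <<'E'
from h import *
for n in('scene','top'): snap(n,n+'2')
a=load('scene2')['pixels'][130:230,240:373]; b=load('top2')['pixels'][200:300,230:363]
cv2.imwrite('pics/c4.png',cv2.resize(np.hstack([a,b]),None,fx=3,fy=5,interpolation=cv2.INTER_CUBIC))
E
```

```text
(no output)
```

View pics/c4.png

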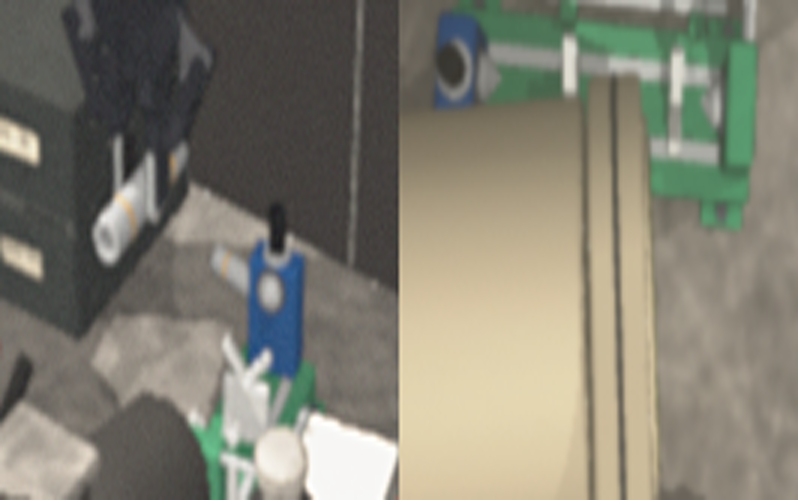

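The rod is held: near end face at scene (276,178), near band at about (281,172), far band at about (299,162). Checking its tilt and offset against the prediction.

```bash
python3 - <<'E'
from h import *
s=load('scene2'); t=r.sense()['tool_pos']; yaw=np.radians(77.5); d=np.array([np.cos(yaw),np.sin(yaw),0])
for z in(5,8,12): 
  for k in(-55,0,55): print(z,k,np.round(proj(s,t+[0,0,z]+k*d),1))
cv2.imwrite('pics/c5.png',cv2.resize(s['pixels'][145:190,260:310],None,fx=12,fy=12,interpolation=cv2.INTER_CUBIC))
E
```

```text
5 -55 [274.7 178.6]
5 0 [286.6 169. ]
5 55 [297.7 160.1]
8 -55 [274.6 177.5]
8 0 [286.5 168. ]
8 55 [297.7 159.1]
12 -55 [274.6 176.1]
12 0 [286.5 166.6]
12 55 [297.7 157.7]
```

View pics/c5.png

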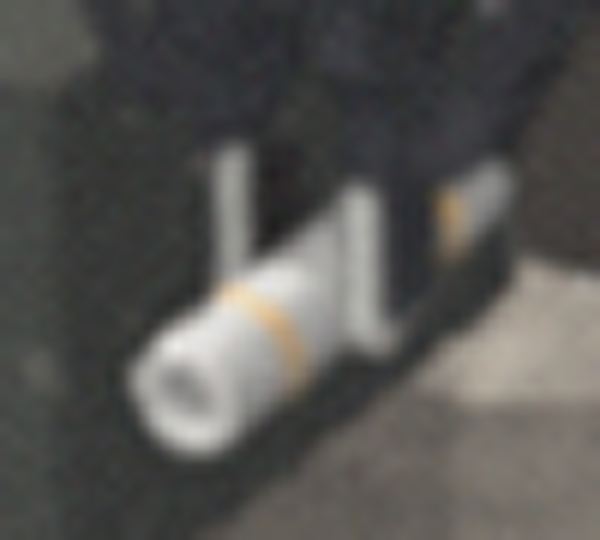

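Emit:
step_arm:
  delta_pos:
    - [0.153, -0.068, 0]
    - [0.153, -0.068, 0]
    - [0.153, -0.068, 0]
    - [0, 0, 0]
    - [0, 0, -0.1]
    - [0, 0, -0.1]
    - [0, 0, -0.08]
    - [0, 0, 0]
  spin: [0.0134, 0.0134, 0.0135, 0, 0, 0, 0, 0]

```text
time: 6.05
tool_pos: [555.2, 25.0, 86.7]
tcp_rot: [-179.7, 0.0, 84.8]
ft_force: [-1.0, -0.3, -3.6]
finger_gap: 21.2
grip_force: 59.9
```

Emit:
step_arm:
  delta_pos:
    - [0, 0, -0.03]
    - [0, 0, 0]
    - [0, 0, 0]
  spin: [0, 0, 0]

```text
time: 6.42
tool_pos: [557.8, 24.7, 83.9]
tcp_rot: [179.9, -0.0, 84.8]
ft_force: [0.6, 0.9, -2.9]
finger_gap: 21.3
grip_force: 59.9
```

```bash
python3 - <<'E'
from h import *
for n in('scene','top'): snap(n,n+'3')
a=load('scene3')['pixels'][150:250,280:380]; b=load('top3')['pixels'][170:270,230:330]
cv2.imwrite('pics/c6.png',cv2.resize(np.hstack([a,b]),None,fx=4,fy=5,interpolation=cv2.INTER_CUBIC))
E
```

```text
(no output)
```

View pics/c6.png

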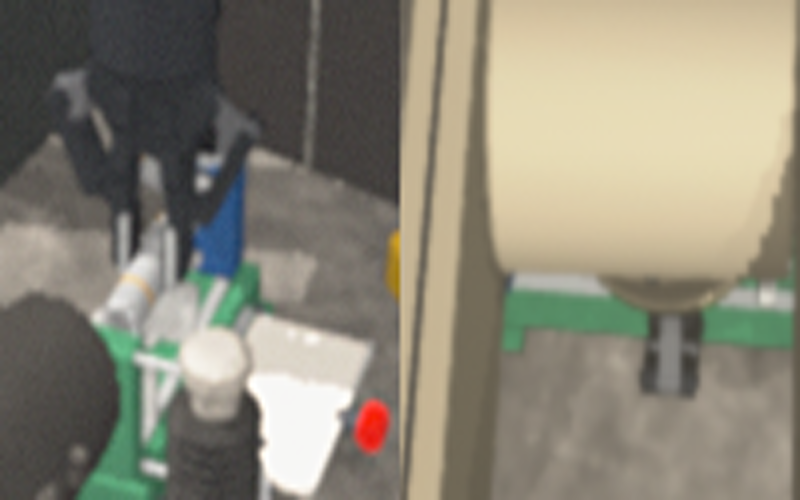

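The rod (scene crop, (100–160, 220–320)) is lined up over the vees, with the headstock block just in front. Lowering until contact.

Emit:
step_arm:
  delta_pos:
    - [0, 0, -0.015]
    - [0, 0, 0]
    - [0, 0, 0]
  spin: [0, 0, 0]

```text
time: 6.9
tool_pos: [557.3, 24.7, 80.2]
tcp_rot: [-180.0, 0.0, 84.8]
ft_force: [0.1, 0.2, -3.1]
finger_gap: 21.8
grip_force: 59.9
```

Emit:
step_arm:
  delta_pos:
    - [0, 0, -0.012]
    - [0, 0, 0]
    - [0, 0, 0]
  spin: [0, 0, 0]

```text
time: 7.28
tool_pos: [557.8, 24.6, 78.8]
tcp_rot: [179.9, 0.0, 84.8]
ft_force: [-4.4, -0.4, 5.7]
finger_gap: 21.6
grip_force: 60.9
```

Emit:
step_arm:
  delta_pos:
    - [-0.008, 0, 0]
    - [0, 0, -0.005]
    - [0, 0, 0]
  spin: [0, 0, 0]

```text
time: 7.65
tool_pos: [557.7, 24.6, 78.8]
tcp_rot: [179.8, -0.0, 84.8]
ft_force: [1.7, -0.2, 8.0]
finger_gap: 21.7
grip_force: 61.3
```

Emit:
step_arm:
  delta_pos:
    - [0, 0, 0]
    - [0, 0, 0]
    - [0, 0, 0]
    - [0, 0, 0]
    - [0, 0, 0]
  spin: [0, 0, 0, 0, 0]
  gripper: 0.2

```text
time: 8.28
tool_pos: [555.7, 24.7, 76.8]
tcp_rot: [-180.0, 0.0, 84.8]
ft_force: [-0.7, -0.6, -0.2]
finger_gap: 51.0
grip_force: 0.0
```

Emit:
step_arm:
  delta_pos:
    - [0, 0, 0.1]
    - [0, 0, 0.25]
    - [0, 0, 0.25]
    - [-0.2, 0.1, 0.1]
    - [-0.25, 0.1, 0]
    - [-0.25, 0.1, 0]
    - [-0.1, 0.05, 0]
    - [0, 0, 0]
  spin: [0, 0, 0, 0, 0, 0, 0, 0]

```text
time: 9.28
tool_pos: [395.5, 95.3, 218.6]
tcp_rot: [179.8, -0.0, 84.9]
ft_force: [1.3, -0.6, -0.3]
finger_gap: 51.1
grip_force: 0.0
```

```bash
python3 - <<'E'
from h import *
for n in('scene','top'): snap(n,n+'4')
a=load('scene4')['pixels'][170:250,290:390]; b=load('top4')['pixels'][180:260,230:370]
cv2.imwrite('pics/c7.png',cv2.resize(np.hstack([a,b]),None,fx=3.3,fy=5,interpolation=cv2.INTER_CUBIC))
E
```

```text
(no output)
```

View pics/c7.png

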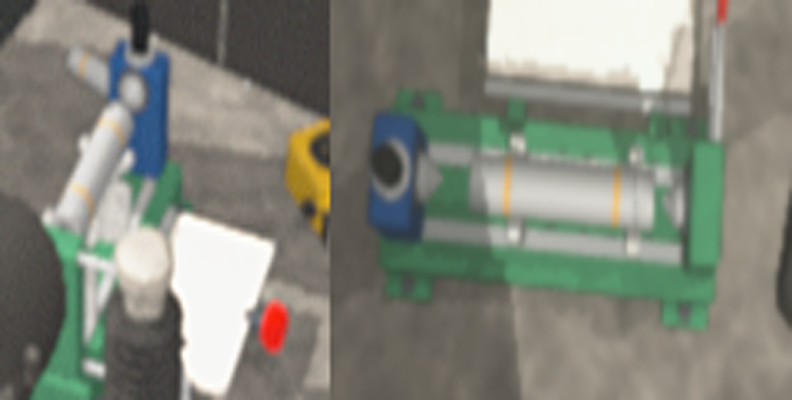

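The rod lies in both vees, clear of both points: right crop shows rod ends at (472,182) and (657,205), tips at (440,178) and (668,205). Now the knob.

Emit:
step_arm:
  delta_pos:
    - [0.2, 0.04, 0]
    - [0.25, 0.04, 0]
    - [0.25, 0.04, 0]
    - [0.153, 0.032, -0.1]
    - [0, 0, -0.2]
    - [0, 0, -0.16]
    - [0, 0, -0.1]
    - [0, 0, 0]
  spin: [0, 0, 0, 0, 0, 0, 0, 0]

```text
time: 10.38
tool_pos: [565.6, 124.5, 103.1]
tcp_rot: [-179.8, 0.0, 84.7]
ft_force: [0.2, 0.4, 0.3]
finger_gap: 51.0
grip_force: 0.0
```

Emit:
step_arm:
  delta_pos:
    - [0, 0, 0]
    - [0, 0, 0]
    - [0, 0, 0]
    - [0, 0, 0]
    - [0, 0, 0]
    - [0, 0, 0]
  spin: [0, 0, 0, 0, 0, 0]
  gripper: -1
  squeeze: 50

```text
time: 11.12
tool_pos: [567.1, 125.3, 107.1]
tcp_rot: [179.9, -0.0, 84.8]
ft_force: [-3.5, 0.1, 5.4]
finger_gap: 14.0
grip_force: 48.7
```

Emit:
step_arm:
  delta_pos:
    - [-0.0015, -0.015, 0.005]
    - [-0.0025, -0.025, 0]
    - [-0.0025, -0.025, 0]
    - [-0.0025, -0.025, 0]
    - [-0.0025, -0.025, 0]
    - [-0.0025, -0.025, 0]
    - [-0.001, -0.01, 0]
    - [0, 0, 0]
  spin: [0, 0, 0, 0, 0, 0, 0, 0]

```text
time: 12.12
tool_pos: [564.2, 94.9, 107.0]
tcp_rot: [179.9, -0.0, 84.8]
ft_force: [0.1, 2.3, 6.2]
finger_gap: 14.0
grip_force: 49.4
```

Emit:
step_arm:
  delta_pos:
    - [-0.001, -0.01, 0]
    - [0, 0, 0]
    - [0, 0, 0]
  spin: [0, 0, 0]

```text
time: 12.5
tool_pos: [564.1, 93.1, 107.0]
tcp_rot: [179.9, -0.0, 84.8]
ft_force: [0.0, 2.1, 5.7]
finger_gap: 14.3
grip_force: 49.4
```

Emit:
step_arm:
  delta_pos:
    - [-0.001, -0.01, 0]
    - [0, 0, 0]
    - [0, 0, 0]
  spin: [0, 0, 0]

```text
time: 12.88
tool_pos: [563.9, 91.1, 107.1]
tcp_rot: [179.9, -0.0, 84.8]
ft_force: [-0.1, 2.6, 5.6]
finger_gap: 14.2
grip_force: 49.4
```

Emit:
step_arm:
  delta_pos:
    - [-0.0005, -0.005, 0]
    - [0, 0, 0]
    - [0, 0, 0]
  spin: [0, 0, 0]

```text
time: 13.25
tool_pos: [563.8, 90.5, 107.1]
tcp_rot: [179.9, -0.1, 84.8]
ft_force: [0.8, 4.0, 5.4]
finger_gap: 14.0
grip_force: 49.4
```

Emit:
step_arm:
  delta_pos:
    - [-0.0005, -0.005, 0]
    - [0, 0, 0]
    - [0, 0, 0]
  spin: [0, 0, 0]

```text
time: 13.62
tool_pos: [563.8, 90.1, 107.1]
tcp_rot: [179.9, -0.1, 84.8]
ft_force: [1.7, 8.0, 3.9]
finger_gap: 14.0
grip_force: 49.3
```

Emit:
step_arm:
  delta_pos:
    - [-0.0005, -0.005, 0]
    - [0, 0, 0]
    - [0, 0, 0]
  spin: [0, 0, 0]

```text
time: 14.0
tool_pos: [563.8, 89.9, 107.1]
tcp_rot: [179.9, -0.2, 84.8]
ft_force: [2.0, 11.5, 4.3]
finger_gap: 14.0
grip_force: 49.2
```

Emit:
step_arm:
  delta_pos:
    - [-0.001, -0.01, 0]
    - [0, 0, 0]
    - [0, 0, 0]
    - [0, 0, 0]
  spin: [0, 0, 0, 0]

```text
time: 14.5
tool_pos: [563.7, 89.5, 107.1]
tcp_rot: [179.8, -0.3, 84.8]
ft_force: [3.3, 17.6, 3.3]
finger_gap: 14.0
grip_force: 49.1
```

```bash
python3 - <<'E'
from h import *
for n in('scene','top'): snap(n,n+'5')
a=load('scene5')['pixels'][170:250,290:370]; b=load('top5')['pixels'][180:260,230:370]
cv2.imwrite('pics/c8.png',cv2.resize(np.hstack([a,b]),None,fx=3.6,fy=5,interpolation=cv2.INTER_CUBIC))
E
```

```text
(no output)
```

View pics/c8.png

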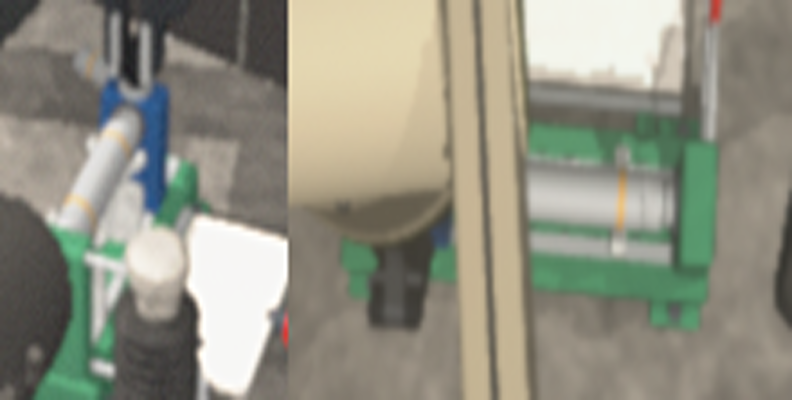

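The rod is butted against the head cone (right crop, (672,200)). The slide moved about 35.8 mm and now resists with 17 N, so it is seated. Releasing and moving to the handle.

Emit:
step_arm:
  delta_pos:
    - [0, 0, 0]
    - [0, 0, 0]
    - [0, 0, 0]
    - [0, 0, 0]
    - [0, 0, 0.1]
    - [0, 0, 0.25]
    - [0, 0, 0.25]
    - [0, 0, 0.1]
  spin: [0, 0, 0, 0, 0, 0, 0, 0]
  gripper: 0.2

```text
time: 15.6
tool_pos: [564.4, 86.2, 251.7]
tcp_rot: [179.6, -0.1, 84.8]
ft_force: [0.2, 0.3, -0.2]
finger_gap: 51.3
grip_force: 0.0
```

Emit:
step_arm:
  delta_pos:
    - [0.1, -0.06, 0]
    - [0.1, -0.06, 0]
    - [0.1, -0.06, 0]
    - [0.1, -0.06, 0]
    - [0.1, -0.06, 0]
    - [0.1, -0.06, 0]
    - [0.06, -0.04, 0]
    - [0.0575, -0.036, 0]
  spin: [0.05, 0.05, 0.05, 0.05, 0.05, 0.05, 0.05, 0.05]

```text
time: 16.6
tool_pos: [706.2, -1.6, 245.7]
tcp_rot: [-180.0, -0.0, 157.1]
ft_force: [0.5, -0.4, 0.1]
finger_gap: 51.2
grip_force: 0.0
```

Emit:
step_arm:
  delta_pos:
    - [0, 0, 0]
    - [0, 0, -0.1]
    - [0, 0, -0.1]
    - [0, 0, 0]
    - [0, 0, 0]
  spin: [0.05, 0.05, 0, 0, 0]

```text
time: 17.23
tool_pos: [706.0, -1.1, 206.2]
tcp_rot: [-180.0, -0.0, 174.7]
ft_force: [0.7, 0.3, 1.1]
finger_gap: 51.4
grip_force: 0.0
```

```bash
python3 - <<'E'
from h import *
for n in('scene','top'): snap(n,n+'6')
print(r.sense()['tool_pos'],r.sense()['joint_pos'])
# red handle centroid, before / now, scene cam; and triangulate before with top
def red(s,box):
    u0,u1,v0,v1=box;p=s['pixels'][v0:v1,u0:u1].astype(int);m=(p[...,2]>150)&(p[...,1]<70)&(p[...,0]<70);v,u=np.nonzero(m);return len(u),u.mean()+u0,v.mean()+v0
a=red(load('scene0'),(350,390,220,250));b=red(load('top0'),(295,325,140,165));c=red(load('scene6'),(350,390,220,250))
print(a,b,c,tri([(load('scene0'),*a[1:]),(load('top0'),*b[1:])]))
s=load('top0');print('ram',atz(s,403,162,188))
E
```

```text
[706.48636342  -1.13961634 207.15039823] [-4.24751877e+00  2.45349866e+01  6.75739621e+01 -1.62824423e-03
  8.77962337e+01 -8.89508905e+01]
(49, np.float64(372.63265306122446), np.float64(235.12244897959184)) (34, np.float64(310.9117647058824), np.float64(150.94117647058823)) (49, np.float64(372.63265306122446), np.float64(235.12244897959184)) [ 7.03737303e+02 -5.57451741e-01  4.05282021e+01]
ram [ 643.26300215 -165.43608718  188.        ]
```

Emit:
step_arm:
  delta_pos:
    - [0, 0, -0.15]
    - [0, 0, -0.25]
    - [0, 0, -0.2]
    - [0, 0, -0.15]
    - [0, 0, -0.075]
    - [0, 0, -0.05]
    - [0, 0, 0]
    - [0, 0, 0]
  spin: [0, 0, 0, 0, 0, 0, 0, 0]

```text
time: 18.32
tool_pos: [707.1, -1.2, 32.6]
tcp_rot: [180.0, 0.1, 174.8]
ft_force: [-0.2, 0.1, 0.3]
finger_gap: 51.2
grip_force: 0.0
```

Emit:
step_arm:
  delta_pos:
    - [0, 0, 0]
    - [0, 0, 0]
    - [0, 0, 0]
    - [0, 0, 0]
    - [0, 0, 0]
    - [0, 0, 0]
  spin: [0, 0, 0, 0, 0, 0]
  gripper: -1
  squeeze: 40

```text
time: 19.08
tool_pos: [706.8, 0.7, 32.2]
tcp_rot: [179.9, 0.1, 174.8]
ft_force: [0.0, 6.4, 3.8]
finger_gap: 16.7
grip_force: 40.9
```

Emit:
step_arm:
  delta_pos:
    - [-0.002, 0.008, 0.044]
    - [-0.006, 0.0005, 0.044]
    - [-0.0095, 0.001, 0.0435]
    - [-0.0135, 0.001, 0.0425]
    - [-0.017, 0.0015, 0.041]
    - [-0.0205, 0.002, 0.0395]
    - [0, 0, 0]
    - [0, 0, 0]
  spin: [0, 0, 0, 0, 0, 0, 0, 0]

```text
time: 20.08
tool_pos: [691.0, 2.2, 81.4]
tcp_rot: [180.0, -0.1, 174.8]
ft_force: [-2.2, 4.9, -6.0]
finger_gap: 16.7
grip_force: 40.7
```

Emit:
step_arm:
  delta_pos:
    - [-0.024, 0.002, 0.0375]
    - [-0.027, 0.0025, 0.0355]
    - [-0.03, 0.0025, 0.033]
    - [-0.0325, 0.003, 0.03]
    - [-0.035, 0.003, 0.027]
    - [-0.0375, 0.0035, 0.024]
    - [0, 0, 0]
    - [0, 0, 0]
  spin: [0, 0, 0, 0, 0, 0, 0, 0]

```text
time: 21.08
tool_pos: [654.5, 5.6, 119.4]
tcp_rot: [180.0, -0.0, 174.8]
ft_force: [-0.2, 5.9, -5.1]
finger_gap: 16.8
grip_force: 41.2
```

```bash
python3 - <<'E'
from h import *
for n in('scene','top'): snap(n,n+'7')
q=r.sense();t=q['tool_pos'];print(t,q['ft_force'],q['grip_force'])
g=np.array([706.8,0.7,32.2]); p=(556.25,12.75,-.0913); h=W(45,0,40,p); ax=np.array([np.cos(p[2]),np.sin(p[2])])
v=t-g; dx=ax@v[:2]; print('angle from motion', np.degrees(np.arctan2(v[2],102+dx)), np.hypot(v[2],102+dx))
s=load('scene7'); 
for a in (50,60,70):
  a=np.radians(a); print(np.round([proj(s,W(45+102*np.cos(a),0,40+102*np.sin(a),p)),proj(s,W(45+84*np.cos(a),65,40+84*np.sin(a),p))],1))
x=s['pixels'].astype(int); m=(x[...,2]>150)&(x[...,1]<70)&(x[...,0]<70); vv,uu=np.nonzero(m[150:260,300:420]); print(uu.mean()+300,vv.mean()+150,len(uu))
# rod change since mounting
for n,A,B,b in(('scene','scene5','scene7',(300,330,195,222)),('top','top5','top7',(320,360,205,240))):
  u0,u1,v0,v1=b; d=np.abs(load(A)['pixels'].astype(int)-load(B)['pixels'])[v0:v1,u0:u1]; print(n,d.mean(),np.percentile(d,95))
E
```

```text
[654.51407916   5.60824306 119.31671791] [-0.45945165  5.77097029 -6.60472038] 41.18733108043671
angle from motion 60.40240489994863 100.18993538319637
[[359.9 204.9]
 [362.8 195.4]]
[[354.2 200. ]
 [358.3 191.5]]
[[347.8 195.9]
 [353.3 188.4]]
360.25 200.5 8
scene 3.5074074074074075 19.0
top 20.169761904761906 63.0
```

```bash
python3 - <<'E'
from h import *
A=load('scene5')['pixels'];B=load('scene7')['pixels']
for n,(u0,u1,v0,v1) in dict(rod=(305,330,192,217),tail=(314,338,188,208),head=(296,316,215,235)).items():
  m=cv2.matchTemplate(cv2.resize(B[v0-4:v1+4,u0-4:u1+4],None,fx=4,fy=4,interpolation=3),cv2.resize(A[v0:v1,u0:u1],None,fx=4,fy=4,interpolation=3),cv2.TM_CCOEFF_NORMED); _,s,_,l=cv2.minMaxLoc(m); print(n,s,np.array(l)/4-4)
s=load('scene7');p=(556.25,12.75,-.0913)
# blue block / rod ends predicted
print(r.sense()['qd'].round(2))
E
```

```text
rod 0.9587390422821045 [0. 0.]
tail 0.9568566679954529 [0. 0.]
head 0.9972550868988037 [0. 0.]
[-0.08  0.07 -0.1  -0.01 -0.01  0.05]
```

The rod and tailstock have not moved since mounting, and the flap is held at about 60°. Handing in.

```bash
python3 -c "
from bench import r
print(r.hand_in())"
```

```text
the job is handed in; nothing more can be done
None
```

I handed the job in with the rod between both centres, the tailstock slid up about 36 mm, and the gripper holding the flap at about 60°; no verdict was returned, and the flap angle is worked out from the arm's motion, not seen at the red mark.

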